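# Jack up a steering-gear housing on its tilting stand and hold it

## Robot

A 6-joint arm with a two-finger parallel gripper is mounted at the origin on the work surface. World frame = base frame: x ahead of the robot, y to its left, z up, the work surface at z = 0. Lengths are in mm, angles in rad, forces in N, time in s.
With the tool pointing down it reaches from about 350 to 850 mm from the base axis. Payload 8.1 kg.
Tool frame: the origin (TCP) lies at the very end of the fingers, on their centre line; the grasp point (between the pads) lies 19 mm behind it (r.grip_point_offset is the z of the grasp point in the tool frame, in mm); z points along the fingers, y is the line along which they close (so a half turn about z gives the same grasp; the last joint's range is limited). The gripper opens to 93 mm and grips with 3 to 60 N. Pads are 15 mm wide; open, the fingers measure 128 mm over their backs; the gripper's body (75 mm by 188 mm) begins 65 mm behind the grasp point.
Start: joints at [1.095, 0.13, 1.488, -0, 1.523, -0.085], TCP at [228.536, 554.776, 218.635] pointing down, gripper open.
Joint ranges: [-2.96, 2.96], [-0.89, 2.26], [0.02, 2.5], [-1.34, 4.48], [0, 2.73], [-2.66, 2.66]. Speed limits (rad/s): [2.39, 2.39, 2.79, 3.14, 3.14, 3.14].

## Interface

Orientations are given as a rotation vector (axis times angle).
In Python, from station import r gives the robot as it stands. The module is installed in compiled form; this text tells all that it offers. Calls block until the motion is done:
- r.move_pose(position, orientation): joint-space move of the TCP to a pose.
- r.move_straight(position, vel=150, orientation=None, force_limit=None): straight line of the TCP; orientation=None keeps the orientation; vel is the mean speed in mm/s. With force_limit (N) it stops when the force on the tool has changed by that much, and returns True; else False.
- r.set_joints(angles): joint-space move.
- r.move_gripper(opening, grasp_force=None): opening from 0.0 (shut) to 1.0 (fully open); grasp_force is the grip in N (None keeps the last); returns when the fingers have stopped.
- r.dwell(seconds).
- r.ik(position, orientation): joint angles nearest the present ones, or None.
- r.state(): the state.
- r.get_image(name): name is "scene" or "top"; returns a dict with "img" (384x512x3 uint8, blue, green, red), "mtx" (3x3 intrinsics, pixels), "distortion" ([k1, k2, p1, p2, k3] as OpenCV has them; the pictures are not rectified), "T" (4x4, takes a point from camera to world coordinates). Camera axes: x right, y up, looking along -z (the intrinsics and any distortion apply to the point x, -y, -z); pixel columns grow to the right and rows downward; lengths in mm; the calibration is good to about 2 mm. A picture is of the moment at which its call begins. There is no depth.
A pose or a line that the arm cannot do raises r.MotionError and nothing moves.
- r.hand_in(): hands the job in; it is judged then, once.
The state is a dict: "time_s": time; "q": joint angles; "qvel": joint speeds; "tau": joint torques, N m; "tcp_pos": TCP position; "tcp_rot": TCP orientation; "ft_force": force on the tool from outside, world axes, zero at the start; "moment": the same for the moment, N m; "grip_width": opening from 0.0 (shut) to 1.0 (fully open); "gripper_force": force on a finger pad.
Only numpy, scipy, OpenCV 4.12 (cv2) and the standard library are available. Lean on these libraries where they do the work, as an engineer would, in place of code of your own. Each camera call takes 0.05 s, during which the arm holds its last target. There are 200 camera calls.

## Task

Put the red bench jack under the hinged steering-gear housing so that its saddle is centred under the yellow lift pad, jack flat on the bench. Then pump the handle: press it fully down once, let it come fully up again so the housing settles back, then press it fully down a second time and finish while still holding the handle down, with the housing raised on the saddle. Do not push or lift the housing itself with the gripper, and leave everything else on the bench where it is.

Things in the scene. Friction and masses are not known exactly. Their poses are not given: they have to be found in the camera images.
- jack: red bench jack, loose, about 0.8 kg. Base plate 275 long (x -150 to +125) x 84 x 8 mm. Origin on the underside below its carrying block; x axis towards the saddle (at x = +100), z up. Block 44 (x) x 36 mm (y), 8 to 76 mm above the bench: grip it across y from above to slide or carry. Handle pivot at x = -40, 50 mm high; handle slants up to -x, its pad above the plate: pressing does not tip it
- saddle: steel saddle disc of the jack, 44 mm diameter; origin at the centre of its top face, 100 mm ahead (+x) of the jack's origin and 62 mm above the bench while the handle is up. It rises 35 mm over the handle's full stroke and sinks again when the handle comes up
- handle_pad: black pad 36 x 56 mm (x, y), 14 mm thick, at the end of the jack's handle, 95 mm from the pivot; origin at the centre of its top face, 129 mm behind (-x of) the jack's origin and 91 mm above the bench with the handle up, about 34 mm with it fully down. Press it from above
- jack_handle (a joint): angle of the jack's pump handle, rad: 0 = fully up (a spring returns it there when let go), 0.6 = fully down against its stop. About 3 N at the pad starts it, up to about 14 N is needed fully down under the load
- stand: blue tilting stand, fixed to the bench; origin on the bench exactly below the centre of the lift pad at rest, x axis from there towards the hinge (220 mm along, 105 mm high), z up. The jack goes in along this +x from the open -x side: jack x along stand x. Rest post and base plate (190 mm wide) begin at x = 140 mm; below the pad is bare bench
- gear_housing: dark steering-gear housing with a yellow tongue, hinged on the blue stand, resting on its post; origin on the hinge axis. The tongue reaches 17 mm past the pad on the open side, 44 mm wide, its top 106 mm above the bench; a shaft stub above it starts 33 mm inward of the pad, up to 149 mm high; the housing, from 55 mm inward, is up to 212 mm high
- lift_pad: yellow round lift pad under the end of the tongue, the marked lift point, 36 mm diameter, slightly domed, with a black dot on the tongue's top right above it; origin at the centre of its underside, 75 mm above the bench at rest
- cradle (a joint): tilt of the housing on the stand, rad: 0 = resting on its post, grows as the pad is lifted; about 0.10 with the jack's handle fully down under the pad
- squeeze_bottle: bystander: white squeeze bottle with a red cap, 54 mm diameter, 150 mm tall, standing beside the stand; origin at the centre of its underside
- black_can: bystander: black can, 90 mm diameter, 110 mm tall, standing beside the stand; origin at the centre of its underside
- brown_tube: bystander: brown cardboard tube, 44 mm diameter, 55 mm tall, standing beside the stand; origin at the centre of its underside
- bearing: bystander: flat steel bearing ring, 68 mm outer diameter, 16 mm thick, lying beside the stand; origin at the centre of its underside
- valve_body: bystander: dark steel valve casting about 130 x 64 x 97 mm, at the far side of the bench; origin at the underside of its block
- wrench: bystander: steel wrench, 160 mm long, lying near the robot

How it is judged (in metres and radians):
On the way, in this order (a step that is already met when the one before it is completed fails the run):
1. the jack stands flat with its saddle centred under the lift pad (within 11 mm), handle up (horizontal distance between saddle and lift_pad below 0.011 m and height (world z) of jack below 0.006 m and angle between jack's own z axis and vertical below 0.06 rad and value of joint jack_handle below 0.08 rad), for 0.2 s.
2. first stroke: handle fully down, housing raised (horizontal distance between saddle and lift_pad below 0.011 m and height (world z) of jack below 0.006 m and angle between jack's own z axis and vertical below 0.06 rad and value of joint jack_handle above 0.53 rad and value of joint cradle above 0.075 rad), for 0.1 s.
3. handle fully up again, housing back on its post (value of joint jack_handle below 0.08 rad and value of joint cradle below 0.02 rad), for 0.1 s.
At the end, for the whole second after the job is handed in: After one full stroke down and up, fingers hold the pad down (over 2 N, handle past 0.53 rad); housing tilted over 0.075 rad, on the saddle (over 2 N), centres within 11 mm; jack flat and still; robot off the housing; bystanders upright, within 30 mm of their start (all of step 2 and contact force between the fingers and handle_pad above 2 N and contact force between saddle and lift_pad above 2 N and not (contact force between any of the fingers, the arm and gear_housing above 0.5 N) and linear speed of jack below 0.02 m/s and distance of each of squeeze_bottle, black_can, brown_tube, bearing, valve_body, wrench from where it was at the start of the episode below 0.03 m and angle between each of squeeze_bottle, black_can, brown_tube's own z axis and vertical below 0.3 rad); the arm keeps its last pose, push and grip.
It fails at once if the robot pushes on the housing (more than 3 N) (contact force between any of the fingers, the arm and gear_housing above 3 N).
It fails at once if a bystander is moved by more than 30 mm (distance of any of squeeze_bottle, black_can, brown_tube, bearing, valve_body, wrench from where it was at the start of the episode above 0.03 m).
It fails at once if a bystander is knocked over (angle between any of squeeze_bottle, black_can, brown_tube's own z axis and vertical above 0.5 rad).
It also fails if it takes over 64 s, if anything falls off the work surface, if the arm or the gripper's body presses on something with over 40 N, if the wrist force passes 120 N, or if a joint passes its speed limit or range.

## Working session

There is one attempt and no reset: what is moved stays moved. The work goes in short steps, each a Python script; the robot and the scene stay as the last script left them, time stands still between calls to the robot, and variables do not carry over. Pictures are saved under pics/ and viewed, at most 10 in all, crops included, and the job is handed in when it is done.

```bash
mkdir -p pics; cat > h.py <<'E'
import numpy as np, cv2
from station import r
def snap(cam,name):
    d=r.get_image(cam); cv2.imwrite(f'pics/{name}.png',d['img']); np.savez(f'pics/{name}.npz',mtx=d['mtx'],dist=d['distortion'],T=d['T']); return d
def world(name,px,z):
    d=np.load(f'pics/{name}.npz'); u=cv2.undistortPoints(np.array(px,float).reshape(-1,1,2),d['mtx'],d['dist']).reshape(-1,2)
    T=d['T']; z=np.broadcast_to(z,len(u)); out=[]
    for (a,b),h in zip(u,z):
        v=T[:3,:3]@[a,-b,-1]; o=T[:3,3]; out.append(o+v*(h-o[2])/v[2])
    return np.array(out)
E
python3 - <<'E'
from h import *
for c in('top','scene'):
    d=snap(c,c+'0'); print(d['T'].round(2),d['mtx'].round(1))
print(r.state()['tcp_rot'],r.state()['time_s'])
E
```

```text
[[-3.00000e-02  1.00000e+00 -7.00000e-02  4.96790e+02]
 [-1.00000e+00 -3.00000e-02 -1.00000e-02 -1.85400e+01]
 [-1.00000e-02  7.00000e-02  1.00000e+00  1.13976e+03]
 [ 0.00000e+00  0.00000e+00  0.00000e+00  1.00000e+00]] [[389.1   0.  257.9]
 [  0.  389.1 187.3]
 [  0.    0.    1. ]]
[[-5.30000e-01 -6.80000e-01  5.00000e-01  1.20515e+03]
 [ 8.50000e-01 -4.40000e-01  3.10000e-01  3.65930e+02]
 [ 1.00000e-02  5.80000e-01  8.10000e-01  1.10000e+03]
 [ 0.00000e+00  0.00000e+00  0.00000e+00  1.00000e+00]] [[466.1   0.  248.9]
 [  0.  466.1 190.7]
 [  0.    0.    1. ]]
[-6.09841750e-01 -3.08142068e+00  2.51379846e-03] 0.1
```

View pics/top0.png

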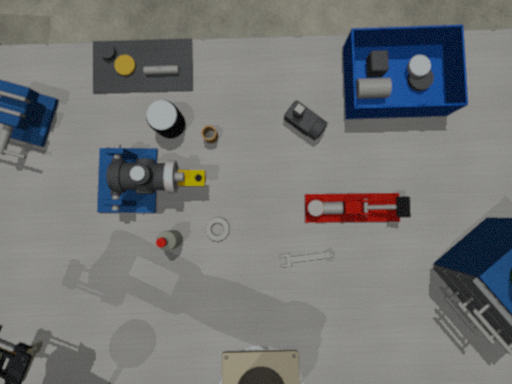

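View pics/scene0.png

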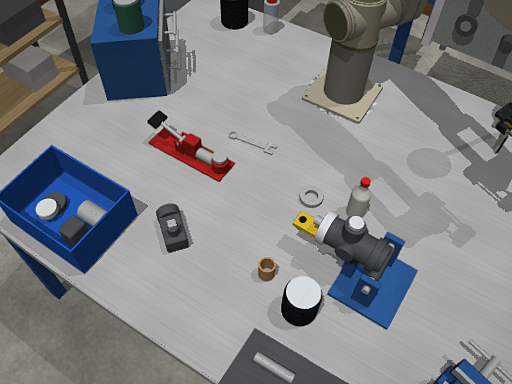

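The top view shows the jack at about (355,208) with its saddle to the left (+y). The stand's tongue is at (193,178) and also points along the image x axis. I'll enlarge both.

```bash
python3 - <<'E'
from h import *
a=cv2.imread('pics/top0.png')
c1=cv2.resize(a[183:233,295:420],None,fx=6,fy=6,interpolation=cv2.INTER_CUBIC)
c2=cv2.resize(a[140:220,90:240][:50+30],None,fx=5,fy=5,interpolation=cv2.INTER_CUBIC)[:,:750]
c2=c2[:300]
cv2.imwrite('pics/c.png',np.vstack([c1,c2]))
hsv=cv2.cvtColor(a,cv2.COLOR_BGR2HSV)
red=((hsv[...,0]<8)|(hsv[...,0]>172))&(hsv[...,1]>150)
red[:,:290]=0; red[:, 430:]=0; red[:180]=0; red[235:]=0
p=cv2.findNonZero(red.astype(np.uint8)); print(cv2.minAreaRect(p))
blue=(hsv[...,0]>100)&(hsv[...,0]<120)&(hsv[...,1]>150)
blue[:,:90]=0; blue[:,165:]=0; blue[:140]=0; blue[220:]=0
print(cv2.minAreaRect(cv2.findNonZero(blue.astype(np.uint8))))
E
```

```text
((351.61578369140625, 207.49249267578125), (27.875978469848633, 93.09064483642578), 89.30130767822266)
((127.0, 179.99998474121094), (57.99999237060547, 61.99999237060547), -0.0)
```

View pics/c.png

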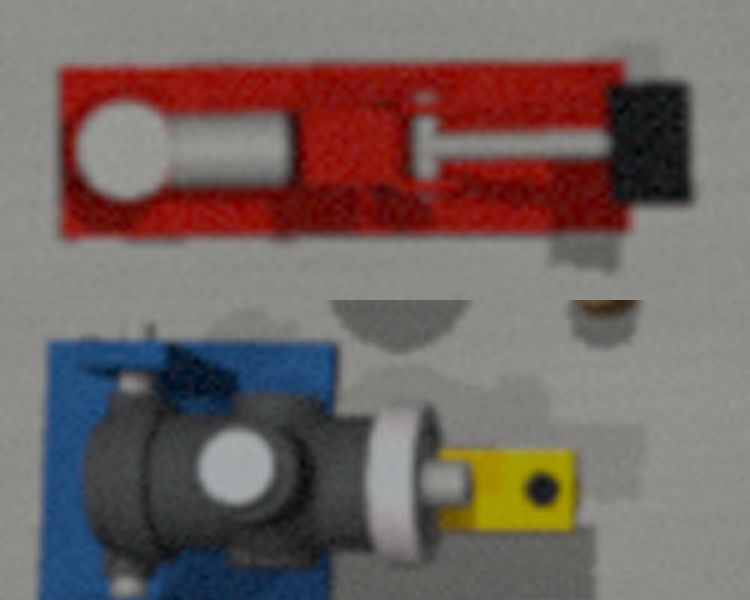

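Top crop: saddle at about (315.2,207.6), pad at (402.9,206.4), block top at (354,207). Bottom crop: black dot at about (198.1,177.8), hinge pin ends at (117,156.3) and (115.6,197).

```bash
python3 - <<'E'
from h import *
f1=lambda u,v:(295+(u+.5)/6-.5,183+(v+.5)/6-.5)
f2=lambda u,v:(90+(u+.5)/5-.5,140+(v-300+.5)/5-.5)
n=['saddle','pad','block','c1','c2','c3','c4','dot','pinA','pinB','plateA','plateB']
px=[f1(124,150),f1(650,143),f1(354,145),f1(61,68),f1(625,62),f1(630,231),f1(62,237),f2(541,489),f2(135,382),f2(128,585),f2(337,342),f2(332,597)]
W=world('top0',px,[62,91,76,8,8,8,8,106,110,110,6,6])
for a,w in zip(n,W): print(a,w.round(1))
d=lambda a,b:np.degrees(np.arctan2(*(b-a)[[1,0]]))
print('jackyaw',d(W[1],W[0]),d(W[4],W[3]),d(W[5],W[6]),'stand',d(W[7],(W[8]+W[9])/2),d(W[9],W[8])+90,d(W[11],W[10])+90, np.linalg.norm((W[8]+W[9])/2-W[7]))
m=(W[3]+W[4]+W[5]+W[6])/4; print('base centre',m.round(1))
byst=dict(can=(165,117),tube=(209.5,133),bear=(218,229.5),bottle=(162,242))
for k,v in byst.items(): print(k,world('top0',[v],{'can':110,'tube':55,'bear':16,'bottle':150}[k])[0].round(0))
E
```

```text
saddle [ 510.5 -164.8   62. ]
pad [ 507.  -395.1   91. ]
block [ 509.8 -267.    76. ]
c1 [ 551.7 -143.1    8. ]
c2 [ 547.1 -415.     8. ]
c3 [ 465.8 -413.1    8. ]
c4 [ 470.1 -140.7    8. ]
dot [599.  151.5 106. ]
pinA [662.2 367.3 110. ]
pinB [553.5 371.3 110. ]
plateA [699.3 286.9   6. ]
plateB [548.9 291.2   6. ]
jackyaw 89.1152847141638 89.03570375779928 89.09403923873066 stand 87.67261401541512 87.90631498344905 88.34802094929805 218.06919436488107
base centre [ 508.7 -278.     8. ]
can [764. 236. 110.]
tube [729. 125.  55.]
bear [456. 111.  16.]
bottle [433. 238. 150.]
```

```bash
cat >> h.py <<'E'
def down(jyaw,flip=0):  # tool down, y across jack
    p=np.radians((jyaw+90+180*flip+90)/2); return np.pi*np.array([np.cos(p),np.sin(p),0])
def d2(deg): a=np.radians(deg); return np.array([np.cos(a),np.sin(a)])
JY,SY=89.07,87.9
PAD=np.array([599,151.5])
E
python3 - <<'E'
from h import *
for f in(0,1):
    for p,y in(((509,-265,41),JY),((595,52,41),SY),((590,-80,30),SY)): 
        q=r.ik(p,down(y,f)); print(f,None if q is None else np.round(q,2))
E
```

```text
0 [-0.57  0.22  1.73  0.    1.2   2.59]
0 None
0 None
1 [-0.57  0.22  1.73  0.    1.2  -0.55]
1 [0.   0.27 1.66 0.   1.21 0.04]
1 [-0.22  0.28  1.67  0.    1.19 -0.18]
```

```bash
python3 - <<'E'
from h import *
o=down(JY,1)
r.move_pose([509,-265,200],o); r.move_gripper(1.0)
r.move_straight([509,-265,41],vel=150)
r.move_gripper(0.0,grasp_force=50)
s=r.state(); print(s['grip_width'],s['gripper_force'],s['tcp_pos'],s['ft_force'],s['time_s'])
r.move_straight([509,-265,47],vel=40)
o2=down(SY,1)
print(r.state()['ft_force'])
pre=PAD-230*d2(SY); r.move_straight([*pre,47],vel=120,orientation=o2)
snap('scene','s1'); s=r.state(); print(s['tcp_pos'],s['ft_force'],s['moment'],s['time_s'])
d=snap('top','t1')
cv2.imwrite('pics/st1.png',np.hstack([cv2.resize(cv2.imread('pics/s1.png')[100:350,120:420],None,fx=1.3,fy=1.6),cv2.resize(d['img'][120:260,90:290],None,fx=2,fy=400/140)]))
E
```

```text
0.3871907923823255 50.00001847743988 [ 508.64300258 -264.98924283   40.94616141] [-2.60266725 -0.28576887  2.47403133] 5.4917
[ 0.70418245  1.03632474 -9.3111555 ]
[590.39014911 -78.93995375  46.97187101] [ 0.53851298 -0.51963104 -9.20630163] [-0.05400093  0.0584128   0.02148323] 7.6917
```

View pics/st1.png

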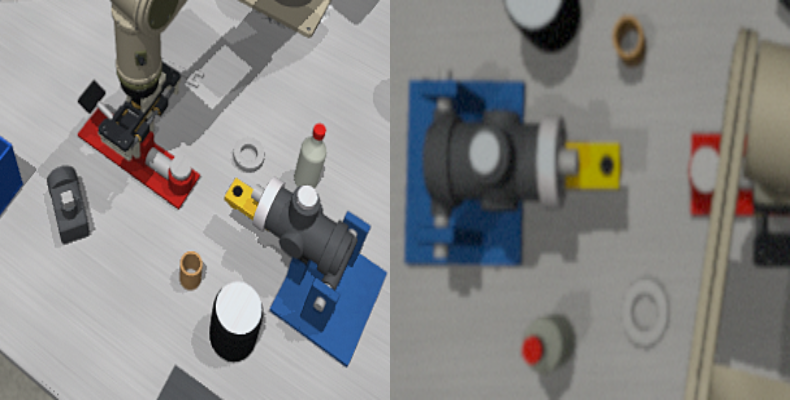

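The jack is carried level, with the saddle visible at about (246.5,179.5) in the top image and in line with the tongue. I'll measure that, then insert.

```bash
python3 - <<'E'
from h import *
a=cv2.imread('pics/t1.png')
g=cv2.resize(a[160:205,225:275],None,fx=10,fy=10,interpolation=cv2.INTER_CUBIC)
h=cv2.resize(a[160:205,185:225],None,fx=10,fy=10,interpolation=cv2.INTER_CUBIC)
cv2.imwrite('pics/g.png',np.hstack([h[:,:300],g]))
print(world('top0',[(246.5,179.5)],68), PAD-130*d2(SY))
E
```

```text
[[593.11252788  22.92252348  68.        ]] [594.23631787  21.58730881]
```

View pics/g.png

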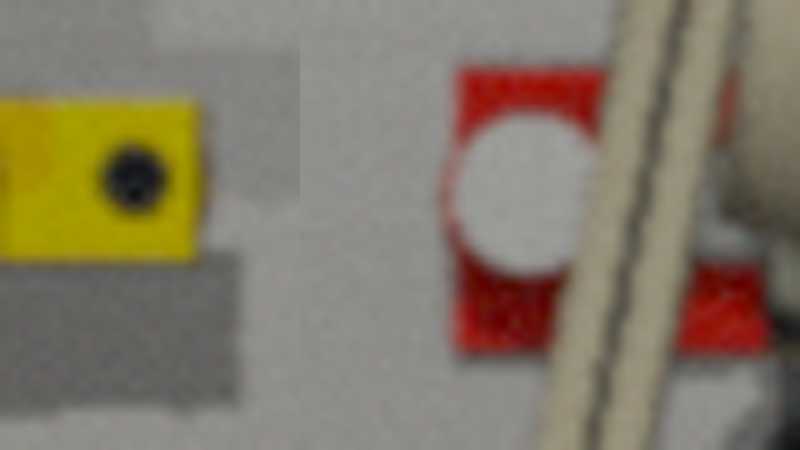

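Close-up: dot at about (197.95,177.55), saddle centre at about (248.05,178.85). I'll correct by the measured offset and insert.

```bash
python3 - <<'E'
from h import *
W=world('t1',[(197.95,177.55),(248.05,178.85)],[106,68])
t=np.array(r.state()['tcp_pos'])
print(W.round(1)); delta=(W[0]-W[1])[:2]; print(delta, 130*d2(SY))
tgt=t[:2]+delta
r.move_straight([*(tgt-60*d2(SY)),47],vel=120)
r.move_straight([*tgt,47],vel=70)
hit=r.move_straight([*tgt,40],vel=15,force_limit=8)
s=r.state(); print(hit,s['tcp_pos'],s['ft_force'],s['time_s'])
r.move_gripper(1.0); 
r.move_straight([*tgt,130],vel=120)
p=tgt-131*d2(SY); np.save('tgt.npy',tgt)
r.move_gripper(0.0,grasp_force=20)
r.move_straight([*p,130],vel=120)
print(r.state()['time_s'],r.state()['ft_force'])
d=snap('scene','s2'); d=snap('top','t2')
a=cv2.resize(cv2.imread('pics/s2.png')[120:320,180:430],(400,320)); b=cv2.resize(d['img'][140:220,160:260],(400,320),interpolation=cv2.INTER_CUBIC)
cv2.imwrite('pics/st2.png',np.hstack([a,b]))
E
```

```text
[[598.6 151.1 106. ]
 [594.8  18.6  68. ]]
[  3.75963627 132.46589144] [  4.76368213 129.91269119]
True [594.31077251  53.27333357  40.89299414] [ 0.92662467 -0.32136336  7.44454418] 9.9333
14.575 [-0.19584572 -0.90231289 -0.25330081]
```

View pics/st2.png

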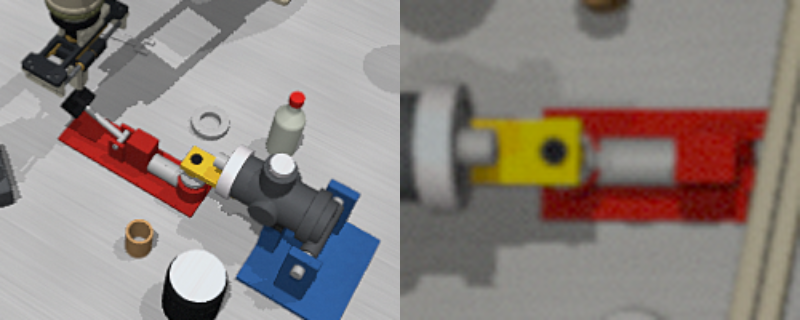

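The jack sits flat under the tongue. The base front edge is at about (195.3,180.6), the block centre at about (236.4,179.6), and the dot at (198,177.5). Checking the numbers.

```bash
python3 - <<'E'
from h import *
W=world('t2',[(195.3,180.6),(236.4,179.6),(198.0,177.5)],[8,76,106])[:,:2]
print(W.round(1),'saddle est', (W[0]-25*d2(SY)).round(1),(W[1]+100*d2(SY)).round(1), np.load('tgt.npy')+100*d2(SY))
E
```

```text
[[599.5 175. ]
 [592.9  50.4]
 [598.7 150.9]] saddle est [598.6 150.1] [596.6 150.3] [597.83929183 153.5111387 ]
```

Saddle and dot agree to within about 3 mm, so I'll pump now.

```bash
python3 - <<'E'
from h import *
p=np.load('tgt.npy')-131*d2(SY)
def st(m,h): s=r.state(); print(m,h,np.round(s['tcp_pos'],1),np.round(s['ft_force'],1),round(s['time_s'],2))
h=r.move_straight([*p,98],vel=80,force_limit=10); st('above',h)
h=r.move_straight([*p,31],vel=40,force_limit=30); st('down1',h)
r.dwell(0.4); st('hold',0)
d=snap('scene','s3'); a=cv2.resize(d['img'][120:320,180:430],(400,320))
h=r.move_straight([*p,110],vel=50); r.dwell(0.8); st('up',h)
d=snap('scene','s4'); b=cv2.resize(d['img'][120:320,180:430],(400,320))
cv2.imwrite('pics/st3.png',np.hstack([a,b]))
E
```

```text
above False [588.9 -77.2  97.3] [-0.3  0.2  0.9] 15.22
down1 True [590.4 -78.3  36.4] [-6.   0.1 12.3] 16.71
hold 0 [590.4 -78.3  36.4] [-4.8  0.1 13.1] 17.11
up False [589.4 -77.3 110. ] [ 0.2  0.3 -0.4] 19.59
```

View pics/st3.png

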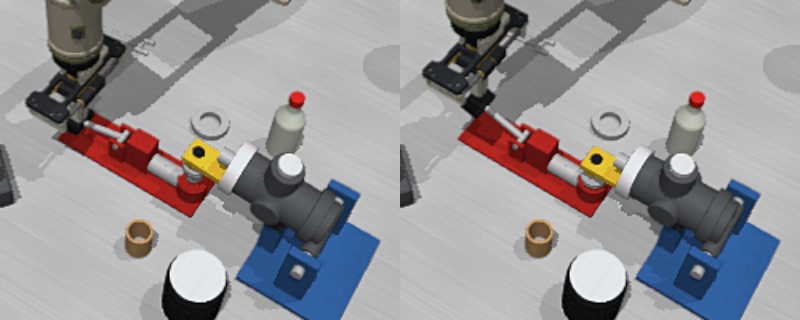

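The left frame shows the handle down and the housing raised; the right frame shows the handle up and the housing back on its post. For the second stroke I'll press a bit harder, which also shows whether 36.4 mm was the stop.

```bash
python3 - <<'E'
from h import *
p=np.load('tgt.npy')-131*d2(SY)
def st(m,h): s=r.state(); print(m,h,np.round(s['tcp_pos'],1),np.round(s['ft_force'],1),round(s['time_s'],2))
h=r.move_straight([*p,98],vel=60); st('above',h)
h=r.move_straight([*p,40],vel=40,force_limit=40); st('z40',h)
for z in (38.5,37.5,36.5,35.5,34.5,33.5):
    h=r.move_straight([*p,z],vel=8,force_limit=30); r.dwell(.1); st(z,h)
    if r.state()['ft_force'][2]>28: break
r.dwell(.3); st('end',0)
d=snap('top','t5'); e=snap('scene','s5')
cv2.imwrite('pics/st5.png',np.hstack([cv2.resize(e['img'][120:320,180:430],(400,320)),cv2.resize(d['img'][140:220,160:260],(400,320),interpolation=cv2.INTER_CUBIC)]))
E
```

```text
above False [588.7 -77.2  96.9] [-0.3 -0.7 -0.4] 19.99
z40 False [590.2 -78.7  41. ] [-1.3 -5.3 10.6] 21.59
38.5 False [590.2 -78.5  39.5] [-1.2 -5.2 10.7] 22.02
37.5 False [590.2 -78.5  38.5] [-1.8 -5.8 11. ] 22.4
36.5 False [590.2 -78.3  37.5] [-1.8 -4.  10.7] 22.77
35.5 False [590.2 -78.2  36.5] [-2.4 -4.2 11.6] 23.15
34.5 False [590.4 -78.2  36.2] [-4.6 -3.1 16.7] 23.52
33.5 False [590.4 -78.2  35.9] [-7.7 -2.7 22.2] 23.9
end 0 [590.5 -78.2  36. ] [-7.5 -3.3 21.8] 24.2
```

View pics/st5.png

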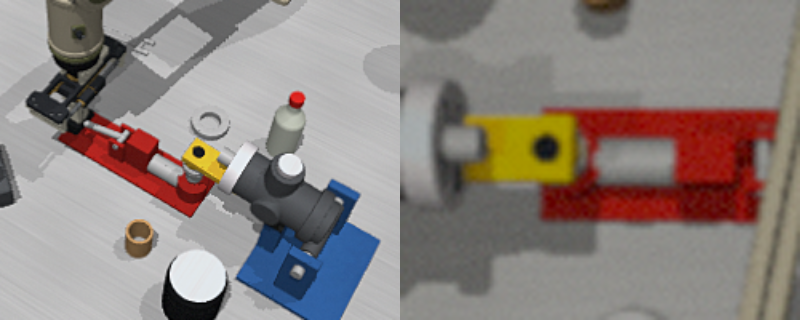

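The stop is at about 36.3 mm, so the first stroke did reach it. The jack hasn't moved (front edge still at crop x 543), the housing is raised, and the handle is held at about 22 N.

```bash
python3 -c "
from h import *
print(r.hand_in())"
```

```text
the job is handed in; nothing more can be done
None
```

The job is handed in, with no verdict returned: the saddle is within about 3 mm of the lift pad's centre, I made one full down-and-up stroke, and the handle is held fully down at about 22 N with the housing raised.

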